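# Put the coaster piles away in the box under the chocolate pot

## Robot

A 6-joint arm with a two-finger parallel gripper is mounted at the origin on the work surface. World frame = base frame: x ahead of the robot, y to its left, z up, the work surface at z = 0. Lengths are in m, angles in rad, forces in N, time in s.
With the tool pointing down it reaches from about 0.275 to 1 m from the base axis. Payload 8.4 kg.
Tool frame: the origin (TCP) lies on the centre line of the jaws, within the pads' length; the fingertips stand 17 mm ahead of it and the grasp point (between the pads) lies 2 mm behind it (bot.tcp_to_tips is the y of the fingertips in the tool frame, in m); y points along the fingers, z is the direction in which the jaws open and shut, and the axes are right-handed (so a half turn about y gives the same grasp; the last joint's range is limited). The gripper opens to 85 mm and grips with 20 to 120 N. Pads are 22 mm wide; open, the fingers measure 114 mm over their backs; the gripper's body (76 mm by 85 mm) begins 54 mm behind the grasp point. The pads swing forward as they close: fully open they stand 13 mm farther back than shut.
Start: joints at [-1.303, 0.353, 1.633, -0, 1.155, -0.002], TCP at [0.167, -0.602, 0.248] pointing down, gripper open.
Joint ranges: [-2.63, 2.63], [-0.92, 2.1], [0.06, 2.66], [-1.3, 4.44], [0, 2.69], [-3.02, 3.02]. Speed limits (rad/s): [2.22, 2.22, 2.79, 3.14, 3.14, 3.14].

## Interface

Orientations are given as a unit quaternion [x, y, z, w].
In Python, from workcell import bot, hand, kinematics, get_obs, vision, hand_in gives the robot as it stands. The module is installed in compiled form; this text tells all that it offers. Calls block until the motion is done:
- bot.reach(position, orientation): joint-space move of the TCP to a pose.
- bot.servo_line(position, ori=None, velocity=0.15): straight line of the TCP; ori=None keeps the orientation; velocity is the mean speed in m/s.
- bot.goto_joints(angles): joint-space move.
- hand.move_gripper(opening, strength=None): finger opening in m; strength is the grip in N (None keeps the last); returns when the fingers have stopped.
- bot.dwell(seconds).
- kinematics.solve_ik(position, orientation): joint angles nearest the present ones, or None.
- get_obs(): the state.
- vision.read_camera(name): name is "scene" or "top"; returns a dict with "frame" (384x512x3 uint8, red, green, blue), "intrinsics" (3x3 intrinsics, pixels), "dist" ([k1, k2, p1, p2, k3] as OpenCV has them; the pictures are not rectified), "view" (4x4, takes a point from world to camera coordinates). Camera axes: x right, y down, z forward; pixel columns grow to the right and rows downward; lengths in m; the calibration is good to about 2 mm. A picture is of the moment at which its call begins. There is no depth.
A pose or a line that the arm cannot do raises bot.IKError and nothing moves.
- hand_in(): hands the job in, once; it reports no verdict.
The state is a dict: "time_s": time; "joint_pos": joint angles; "joint_vel": joint speeds; "joint_efforts": joint torques, N m; "position": TCP position; "orientation": TCP orientation; "wrist_force": force on the tool from outside, world axes, zero at the start; "ft_torque": the same for the moment, N m; "gripper_width": finger opening in m.
Only numpy, scipy, OpenCV 4.12 (cv2) and the standard library are available. Lean on these libraries where they do the work, as an engineer would, in place of code of your own. Each camera call takes 0.05 s, during which the arm holds its last target.

## Task

The chocolate pot is standing on the open wooden box that the coasters live in. Lift the pot off by its bridge handle and stand it on the round mat, put every tied pile of coasters that is out on the table into the box, lying flat one on top of the other, and then stand the pot back on the box, upright and centred. Do not drop or tip the pot, and leave the tumbler and the salt bowl where they are.

Things in the scene. Friction and masses are not known exactly. Their poses are not given: they have to be found in the camera images.
- pot: brown clay chocolate pot with a closed lid and a short spout, about 0.6 kg; foot 110 mm across, belly 124 mm, lid top at 104 mm. A fixed bridge handle arches over the lid. Origin at the centre of its underside, z up, x towards the spout
- pot_handle (a point): the middle of the handle's level top bar, 154 mm above the pot's underside and right over its centre. The bar is 14 by 14 mm in section, runs 66 mm along the pot's y, and has 43 mm of free height between its underside and the lid
- stand: fixed wooden open-topped box, the pot's stand. Outside 80 (its x) by 120 (its y) by 82 mm high, walls 8 mm, inside 64 by 104 mm, inner floor 6 mm above the table; empty at first, four piles fill it to 78 mm. Origin at the centre of its underside, z up
- stand_rim (a point): centre of the box's mouth, 82 mm up, level with the rim the pot stands on. In the middle of each long wall (+x and -x) a 52 mm wide slot is cut right through from the rim down to the floor board, so that fingers holding a pile by its long sides can go down with it
- mat: round palm mat fixed on the table, 170 mm across, 4 mm thick; origin at the centre of its underside
- tumbler: orange plastic tumbler standing on the table, 68 mm across, 110 mm high, loose; origin at the centre of its underside. Leave alone
- salt_bowl: small ceramic bowl, 90 mm across, 40 mm high, loose; origin at the centre of its underside. Leave alone
- pile1: a tied pile of three clay coasters, one rigid block 60 (its x) by 100 (its y) by 18 mm (z, up), 0.2 kg; origin at the centre of its underside. Lies flat on the table, long side roughly across the robot's view (along y), with room for fingers at the two long sides. May be absent
- pile2: a tied pile of three clay coasters, one rigid block 60 (its x) by 100 (its y) by 18 mm (z, up), 0.2 kg; origin at the centre of its underside. Lies flat on the table, long side roughly across the robot's view (along y), with room for fingers at the two long sides. May be absent
- pile3: a tied pile of three clay coasters, one rigid block 60 (its x) by 100 (its y) by 18 mm (z, up), 0.2 kg; origin at the centre of its underside. Lies flat on the table, long side roughly across the robot's view (along y), with room for fingers at the two long sides. May be absent
- pile4: a tied pile of three clay coasters, one rigid block 60 (its x) by 100 (its y) by 18 mm (z, up), 0.2 kg; origin at the centre of its underside. Lies flat on the table, long side roughly across the robot's view (along y), with room for fingers at the two long sides. May be absent
Things that resemble listed ones, but are neither listed nor needed, are in the scene too. What is shaped like the pile3 but blue or yellow is not meant.

How it is judged:
By the outcome, as a careful person would: the job done as asked, in the order asked, and still so for the second after the job is handed in, with the robot touching nothing.
Of pile1, pile2, pile3, pile4 only 2 to 4 are there at a start; the rules pass over those that are not, and their reading is None.
At some moment in a run one of pile1, pile2, pile3, pile4 may be knocked a few centimetres aside while the robot is not near it.
It also fails if it takes over 210 s, if anything falls off the work surface, if the arm or the gripper's body presses on something with over 40 N, if the wrist force passes 120 N, or if a joint passes its speed limit or range.

## Working session

There is one attempt and no reset: what is moved stays moved. The work goes in short steps, each a Python script; the robot and the scene stay as the last script left them, time stands still between calls to the robot, and variables do not carry over. Pictures are saved under pics/ and viewed, and the job is handed in when it is done.

```bash
ls && mkdir -p pics && python3 - <<'E'
from workcell import bot,hand,get_obs,vision
import cv2,numpy as np
for n in("scene","top"):
    r=vision.read_camera(n); cv2.imwrite(f"pics/{n}0.png",cv2.resize(r["frame"][:,:,::-1],None,fx=1.5,fy=1.5,interpolation=cv2.INTER_CUBIC))
    print(n,r["intrinsics"].round(1).tolist(),np.round(r["dist"],3),np.round(r["view"],3).tolist())
o=get_obs();print(o)
E
```

```text
pics
scene [[428.3, 0.0, 256.4], [0.0, 428.3, 190.3], [0.0, 0.0, 1.0]] [-0.114  0.     0.     0.     0.   ] [[0.307, 0.952, -0.022, -0.157], [0.571, -0.203, -0.796, -0.142], [-0.762, 0.231, -0.605, 1.598], [0.0, 0.0, 0.0, 1.0]]
top [[409.7, 0.0, 250.8], [0.0, 409.7, 188.3], [0.0, 0.0, 1.0]] [0.024 0.    0.    0.    0.   ] [[0.012, -1.0, 0.015, -0.012], [-0.999, -0.013, -0.041, 0.46], [0.041, -0.014, -0.999, 1.475], [0.0, 0.0, 0.0, 1.0]]
{'time_s': 0.1, 'joint_pos': array([-1.30341226e+00,  3.53557131e-01,  1.63406082e+00, -3.17116122e-07,
        1.15522208e+00, -2.37820721e-03]), 'joint_vel': array([ 0.00020172, -0.0025931 , -0.00192544,  0.00050197,  0.00121223,
        0.00030237]), 'joint_efforts': array([-1.23724596e-03, -6.06355548e+01, -3.42821288e+01, -1.08420313e-04,
        4.01290949e-03, -3.80711185e-05]), 'position': array([ 0.16646785, -0.60199444,  0.24764989]), 'orientation': array([-0.09514483,  0.70112135, -0.70024708,  0.0950281 ]), 'wrist_force': array([ 0.5823807 , -0.69047879, -0.41457371]), 'ft_torque': array([-0.03811382,  0.01369809,  0.00148536]), 'gripper_width': 0.08525789830664164}
```

View pics/scene0.png

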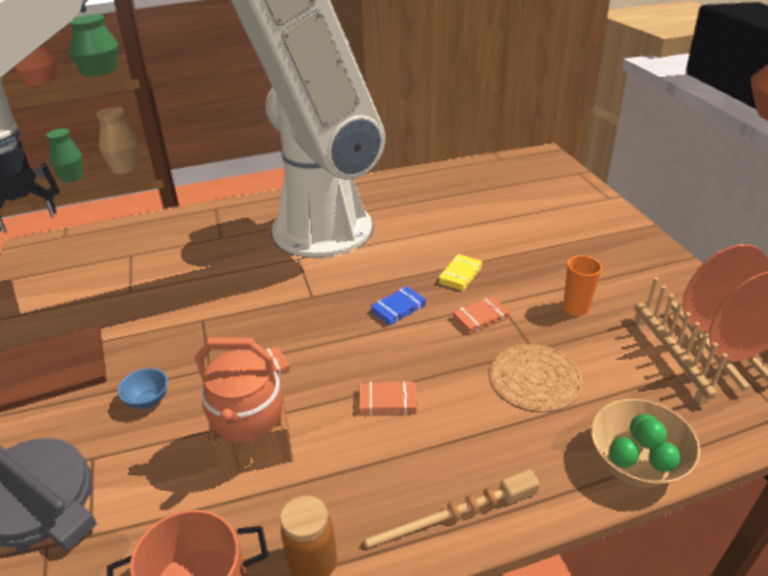

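View pics/top0.png

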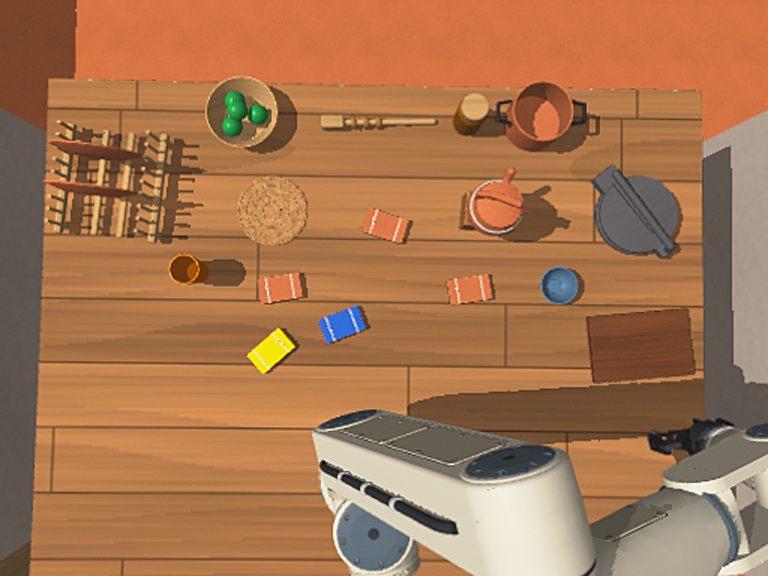

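In the top view (768x576 picture) the candidates are:
- **Piles:** terracotta piles are at (387,225), (282,288) and (470,290). The blue block (343,324) and yellow block (272,350) are decoys.
- **Pot:** the brown pot with bridge handle is at (497,207) on its box. The open stewpot at (545,115) is a decoy.
- **Mat:** the round palm mat is at (272,210).
- **Leave alone:** the tumbler at (187,269) and the salt bowl at (561,286). The lime basket at (242,112) is a decoy.

Next I'll crop the pot closely and measure.

```bash
cat > h.py <<'E'
from workcell import bot,hand,get_obs,vision,kinematics,hand_in
import cv2,numpy as np
from scipy.spatial.transform import Rotation as R
def cam(n): return vision.read_camera(n)
def ray(c,px):
    p=cv2.undistortPoints(np.array(px,float).reshape(-1,1,2),c["intrinsics"],np.array(c["dist"],float)).reshape(-1,2)
    V=np.array(c["view"]);Rm=V[:3,:3]
    return -Rm.T@V[:3,3], np.c_[p,np.ones(len(p))]@Rm
def onplane(c,px,z):
    o,d=ray(c,px); return o+d*((z-o[2])/d[:,2])[:,None]
def tri(c1,p1,c2,p2):
    o1,d1=ray(c1,[p1]);o2,d2=ray(c2,[p2]);d1=d1[0]/np.linalg.norm(d1);d2=d2[0]/np.linalg.norm(d2)
    t=np.linalg.lstsq(np.c_[d1,-d2],o2-o1,rcond=None)[0]
    a=o1+t[0]*d1;b=o2+t[1]*d2;return (a+b)/2,np.linalg.norm(a-b)
def proj(c,P):
    V=np.array(c["view"]);rv=cv2.Rodrigues(V[:3,:3])[0]
    return cv2.projectPoints(np.array(P,float).reshape(-1,1,3),rv,V[:3,3],c["intrinsics"],np.array(c["dist"],float))[0].reshape(-1,2)
def down(yaw):
    # tool y down, tool z (jaw opening) horizontal at yaw
    z=np.array([np.cos(yaw),np.sin(yaw),0]);y=np.array([0,0,-1.]);x=np.cross(y,z)
    return R.from_matrix(np.c_[x,y,z]).as_quat()
def crop(c,x0,y0,w,h,s,name,marks=()):
    im=cv2.resize(c["frame"][y0:y0+h,x0:x0+w,::-1],None,fx=s,fy=s,interpolation=cv2.INTER_CUBIC)
    for u,v in marks: cv2.drawMarker(im,(int((u-x0+.5)*s),int((v-y0+.5)*s)),(255,0,255),cv2.MARKER_CROSS,10,1)
    cv2.imwrite(f"pics/{name}.png",im)
def piles(c,z=0.018):
    hsv=cv2.cvtColor(c["frame"],cv2.COLOR_RGB2HSV)
    out=[]
    f=c["frame"].astype(int)
    m=((hsv[...,0]<=9)&(hsv[...,1]>115)&(hsv[...,2]>110)).astype(np.uint8)
    m=cv2.morphologyEx(m,cv2.MORPH_CLOSE,np.ones((5,5)))
    for k in cv2.findContours(m,cv2.RETR_EXTERNAL,cv2.CHAIN_APPROX_NONE)[0]:
        if cv2.contourArea(k)<150: continue
        P=onplane(c,k.reshape(-1,2),z)[:,:2]
        r=cv2.minAreaRect((P*1000).astype(np.float32))
        out.append((r,k.reshape(-1,2).mean(0)))
    return out,m
E
python3 - <<'E'
from h import *
t=cam("top");s=cam("scene")
crop(t,290,100,80,75,8,"c_top");crop(s,120,210,100,110,5,"c_sc")
o,m=piles(t); cv2.imwrite("pics/m.png",m*255)
for r,k in o: print(np.round(r[0],1),np.round(r[1],1),round(r[2],1),k.round(0))
np.save("/tmp/t.npy",t["frame"])
E
```

```text
[ 277.7 -569.2] [105.5  95. ] 28.7 [409. 241.]
[ 446.7 -229.6] [ 56.7 101.2] 9.2 [313. 193.]
[444.  223.8] [ 57.9 100.4] 11.4 [186. 192.]
[598.  -26.3] [97.2 59.8] 72.3 [255. 151.]
[ 653.1 -297.7] [115.1 155.4] 33.4 [331. 135.]
[ 940.1 -435.5] [155.7 340.6] 56.4 [373.  53.]
[971.  792.3] [315.9 211.5] 1.5 [26. 35.]
```

View pics/c_top.png

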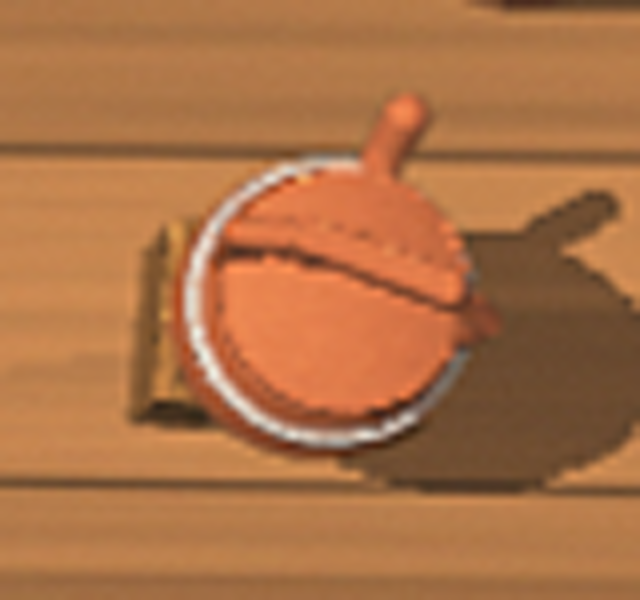

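View pics/c_sc.png

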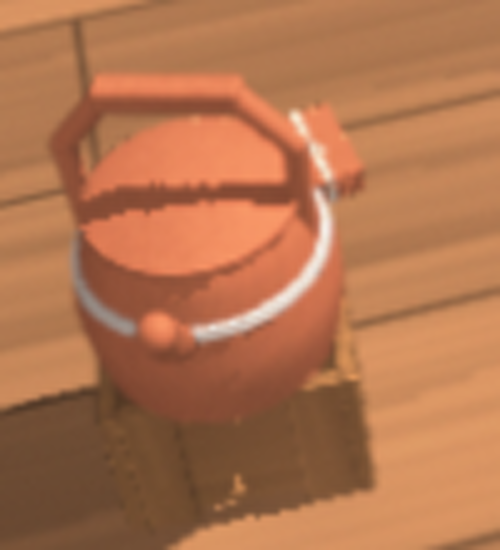

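```bash
python3 - <<'E'
from h import *
t=cam("top");s=cam("scene")
f=lambda x0,y0,k,p:((p[0]/k+x0-.5),(p[1]/k+y0-.5))
T=[f(290,100,8,p) for p in((378,262),(293,238),(462,287))]
S=[f(120,210,5,p) for p in((167,92),(241,91),(94,94))]
print("tri c",tri(t,T[0],s,S[0]))
print("bar top z.236",onplane(t,T,.236).round(4).tolist()); print("scene",onplane(s,S,.236).round(4).tolist())
# spout tip & white ring fit
hsv=cv2.cvtColor(t["frame"],cv2.COLOR_RGB2HSV)
w=((hsv[...,1]<60)&(hsv[...,2]>130)); w[:115]=0;w[165:]=0;w[:,:310]=0;w[:,352:]=0
p=np.argwhere(w)[:,::-1]
for z in(.82e-1+.07,.082+.085,.082+.095):
  P=onplane(t,p,z)[:,:2]; A=np.c_[2*P,np.ones(len(P))]; q=np.linalg.lstsq(A,(P**2).sum(1),rcond=None)[0]; print(z,q[:2].round(4),np.sqrt(q[2]+q[:2]@q[:2]).round(4),len(P))
# predict box corners
E
```

```text
tri c (array([ 0.6277195 , -0.26610352,  0.23717977]), np.float64(0.00144305137123655))
bar top z.236 [[0.6279, -0.2671, 0.236], [0.6367, -0.2342, 0.236], [0.6186, -0.2996, 0.236]]
scene [[0.6266, -0.2654, 0.236], [0.6365, -0.2346, 0.236], [0.6175, -0.2961, 0.236]]
0.15200000000000002 [ 0.626  -0.2665] 0.0572 74
0.167 [ 0.6234 -0.2634] 0.0566 74
0.177 [ 0.6218 -0.2613] 0.0562 74
```

```bash
python3 - <<'E'
from h import *
t=cam("top")
hsv=cv2.cvtColor(t["frame"],cv2.COLOR_RGB2HSV)
print("mat",hsv[140,181],hsv[130,175],"wood",hsv[140,215],hsv[170,181],hsv[115,181])
print(onplane(t,[(181.3,140)],.004))
crop(t,150,105,70,70,8,"c_mat")
for y in(-16.3,163.7):
  for p in([.627,-.266,.40],[.627,-.266,.234],[.61,.24,.3]):
    print(y,p,kinematics.solve_ik(p,down(np.radians(y))))
E
```

```text
mat [ 15 143 203] [ 15 156 206] wood [ 14 150 189] [ 14 150 167] [ 13 149 168]
[[0.63340002 0.24859569 0.004     ]]
-16.3 [0.627, -0.266, 0.4] [-4.03431150e-01  3.48422632e-01  1.31149920e+00 -4.44089210e-16
  1.48167082e+00 -1.18942481e-01]
-16.3 [0.627, -0.266, 0.234] [-4.03431150e-01  4.51819482e-01  1.51671701e+00 -4.44089210e-16
  1.17305616e+00 -1.18942481e-01]
-16.3 [0.61, 0.24, 0.3] [ 3.72552436e-01  3.59318309e-01  1.50742934e+00 -4.44089210e-16
  1.27484501e+00  6.57041105e-01]
163.7 [0.627, -0.266, 0.4] None
163.7 [0.627, -0.266, 0.234] None
163.7 [0.61, 0.24, 0.3] [ 3.72552436e-01  3.59318309e-01  1.50742934e+00 -4.44089210e-16
  1.27484501e+00 -2.48455155e+00]
```

View pics/c_mat.png

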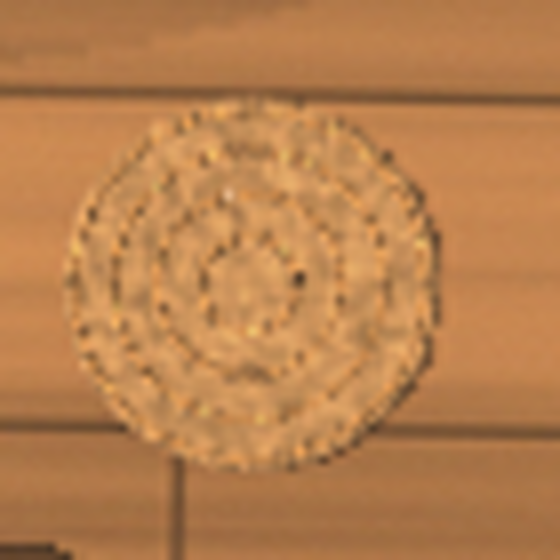

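The mat's centre is at pixel (181,140), which gives (0.633, 0.249), and its width measures about 167 mm (170 expected). The bar triangulates to z = 0.237 (0.236 expected). I'll pick the pot now.

```bash
python3 - <<'E'
from h import *
q=down(np.radians(-16.3))
p=get_obs()["position"]
bot.servo_line([p[0],p[1],.40],velocity=.25)
bot.reach([.627,-.266,.38],q)
c=cam("scene");crop(c,100,100,160,200,3,"a1")
f0=get_obs()["wrist_force"]
bot.servo_line([.627,-.266,.29],velocity=.15)
bot.servo_line([.627,-.266,.234],velocity=.08)
print(get_obs()["wrist_force"]-f0)
c=cam("scene");crop(c,100,100,160,200,3,"a2")
print(get_obs()["time_s"])
E
```

```text
[-0.64654114 -0.0615383   0.04595906]
4.8583
```

View pics/a2.png

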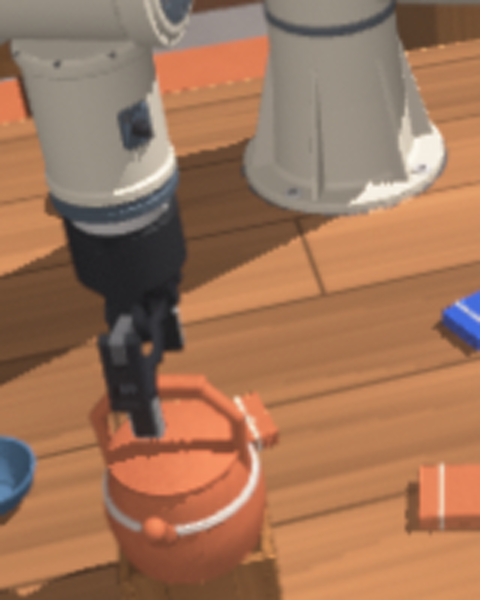

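```bash
python3 - <<'E'
from h import *
hand.move_gripper(0.0,60); print(get_obs()["gripper_width"],get_obs()["wrist_force"])
f0=get_obs()["wrist_force"]
bot.servo_line([.627,-.266,.30],velocity=.08)
bot.dwell(.2);o=get_obs();print(o["gripper_width"],o["wrist_force"]-f0)
s=cam("scene");crop(s,100,100,160,200,3,"b1")
t=cam("top");crop(t,280,90,90,90,6,"b2")
E
```

```text
0.012495221714012796 [1.16560007 0.89191465 0.32345017]
0.012854267224378891 [-1.31898589 -0.68175307 -6.26745964]
```

View pics/b1.png

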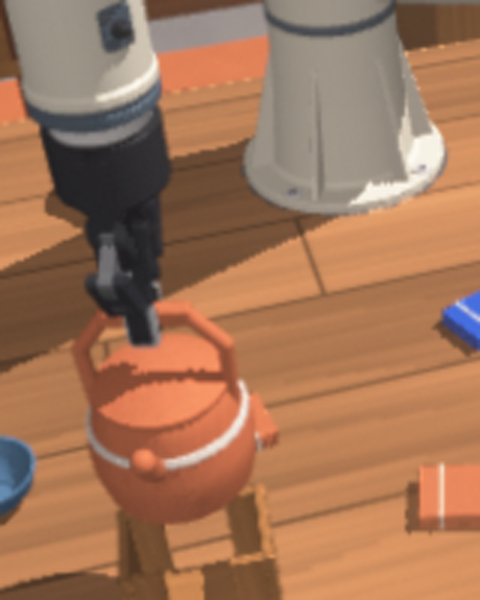

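```bash
python3 - <<'E'
from h import *
bot.servo_line([.632,.249,.31],velocity=.2)
bot.servo_line([.632,.249,.185],velocity=.12)
bot.dwell(.3);f0=get_obs()["wrist_force"]
z=.162
bot.servo_line([.632,.249,z],velocity=.05)
for i in range(14):
    o=get_obs();df=(o["wrist_force"]-f0)[2]
    if df>2.5: break
    z-=.001; bot.servo_line([.632,.249,z],velocity=.02)
print(z,df,o["gripper_width"])
s=cam("scene");crop(s,310,130,120,160,4,"p1")
E
```

```text
0.156 3.152046253971222 0.012713919925440955
```

View pics/p1.png

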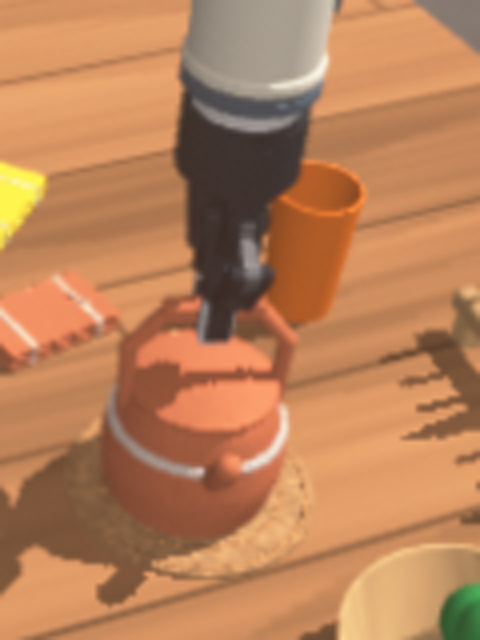

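Contact came at the predicted height and the pot stands upright on the mat. Now I'll release it, back off and measure the box.

```bash
python3 - <<'E'
from h import *
hand.move_gripper(0.05); bot.dwell(.2)
bot.servo_line([.632,.249,.24],velocity=.1)
bot.servo_line([.632,.249,.36],velocity=.2)
hand.move_gripper(0.085)
bot.reach([.40,0.0,.40],down(0))
t=cam("top");s=cam("scene")
np.savez("/tmp/v1.npz",t=t["frame"],s=s["frame"])
for n,c in(("t1",t),("s1",s)): crop(c,0,0,512,384,1.5,n)
crop(t,290,100,80,75,8,"st_t");crop(s,110,220,110,110,5,"st_s")
print(get_obs()["time_s"])
for r,k in piles(t)[0]: print(np.round(r[0],1),np.round(r[1],1),round(r[2],1),k.round(0))
E
```

```text
17.3833
[ 447.1 -229.6] [ 56.8 101.1] 9.8 [312. 193.]
[444.5 224.2] [ 58.6 100.1] 11.0 [187. 192.]
[598.7 -26. ] [98.3 60.9] 72.3 [256. 150.]
[650.8 262.6] [131.9 107. ] 18.3 [176. 135.]
[1025.1  445.2] [ 92. 149.] 46.8 [127.  31.]
[ 949.6 -434.2] [166.8 352.9] 56.6 [373.  48.]
[1068.2 -340.3] [112.4 165.5] 32.2 [343.  23.]
[1057.7   -4.7] [366.4 140.2] 65.6 [246.  23.]
[970.9 794.1] [315.9 208. ] 1.5 [29. 34.]
```

View pics/st_t.png

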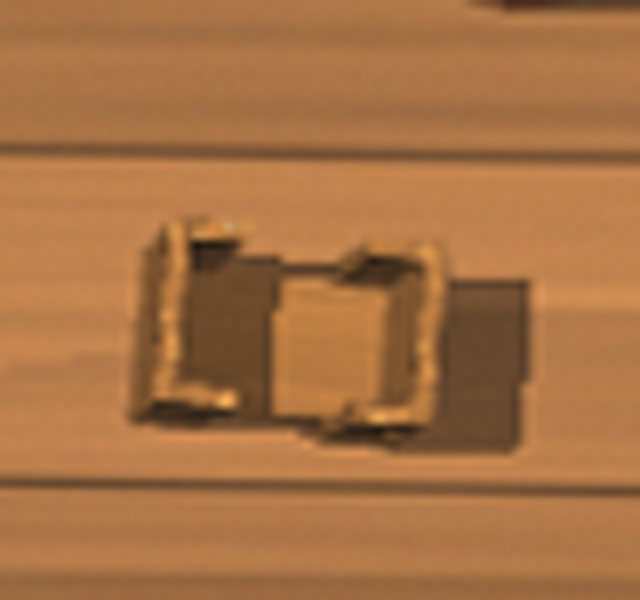

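View pics/st_s.png

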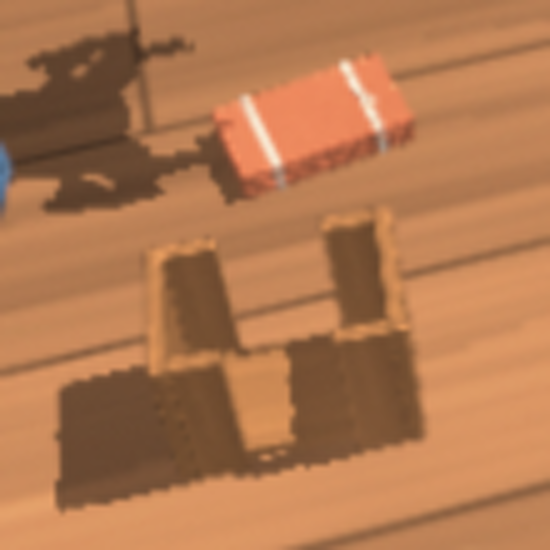

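View pics/t1.png

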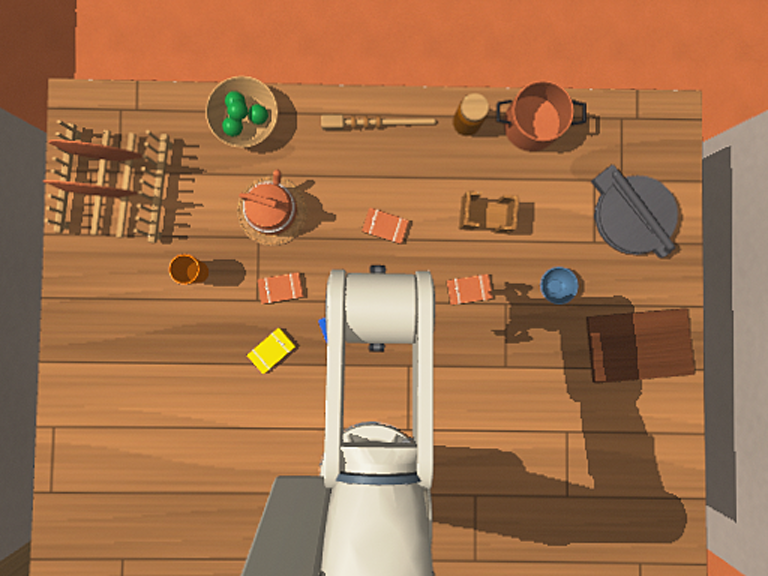

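View pics/s1.png

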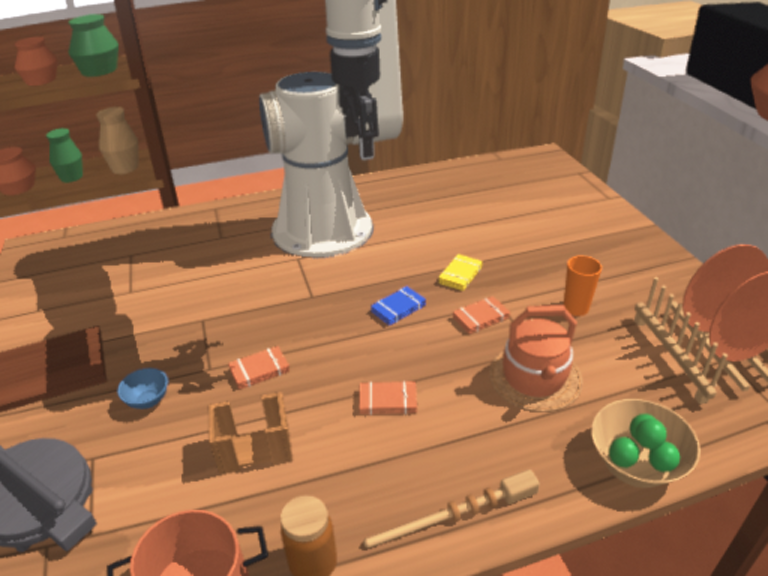

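```bash
python3 - <<'E'
from h import *
t=cam("top");s=cam("scene")
f=lambda x0,y0,k,p:((p[0]/k+x0-.5),(p[1]/k+y0-.5))
T=[f(290,100,8,p) for p in((433,425),(152,403),(172,220),(442,243))]
S=[f(110,220,5,p) for p in((147,250),(390,207),(411,329),(150,374))]
for n,c,px in(("top",t,T),("sc",s,S)):
    P=onplane(c,px,.082)[:,:2]
    e=[P[1]-P[0],P[2]-P[1],P[2]-P[3],P[3]-P[0]]
    print(n,P.round(4).tolist(),P.mean(0).round(4),[np.linalg.norm(v).round(4) for v in e],[np.degrees(np.arctan2(v[1],v[0])).round(1) for v in e])
for a,b in zip(T,S): print(tri(t,a,s,b))
crop(t,300,115,55,45,14,"st_t2");crop(s,130,255,70,70,8,"st_s2")
E
```

```text
top [[0.5851, -0.3258], [0.5931, -0.2039], [0.673, -0.212], [0.6645, -0.3294]] [ 0.6289 -0.2678] [np.float64(0.1222), np.float64(0.0803), np.float64(0.1177), np.float64(0.0795)] [np.float64(86.3), np.float64(-5.8), np.float64(85.9), np.float64(-2.6)]
sc [[0.5868, -0.3216], [0.5963, -0.2029], [0.6762, -0.2082], [0.6649, -0.3283]] [ 0.631  -0.2653] [np.float64(0.1191), np.float64(0.0801), np.float64(0.1206), np.float64(0.0784)] [np.float64(85.5), np.float64(-3.8), np.float64(84.7), np.float64(-4.9)]
(array([ 0.58544526, -0.32378334,  0.08131489]), np.float64(0.0042517220256605565))
(array([ 0.59358619, -0.20349297,  0.07949617]), np.float64(0.001548993843476734))
(array([ 0.67373935, -0.21018947,  0.07997299]), np.float64(0.004304645278054439))
(array([ 0.66459874, -0.3288835 ,  0.08182012]), np.float64(0.00106365165103425))
```

View pics/st_t2.png

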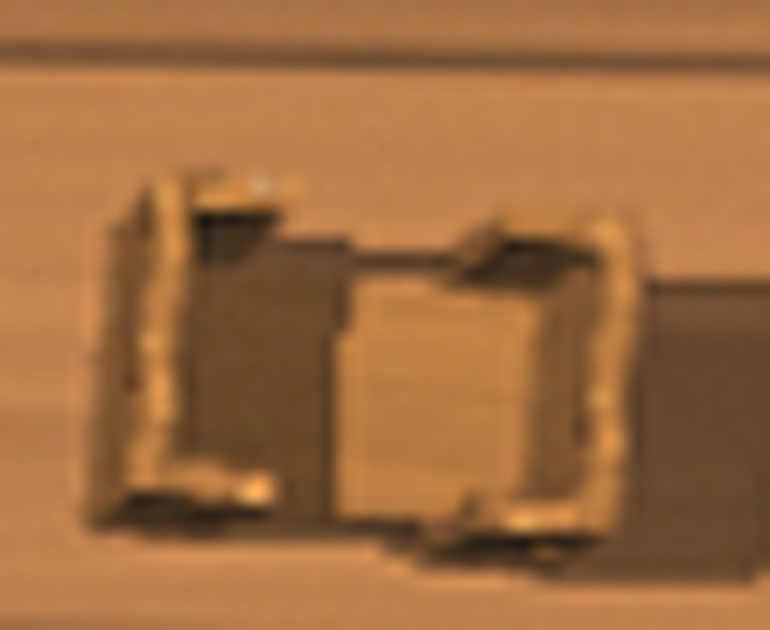

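View pics/st_s2.png

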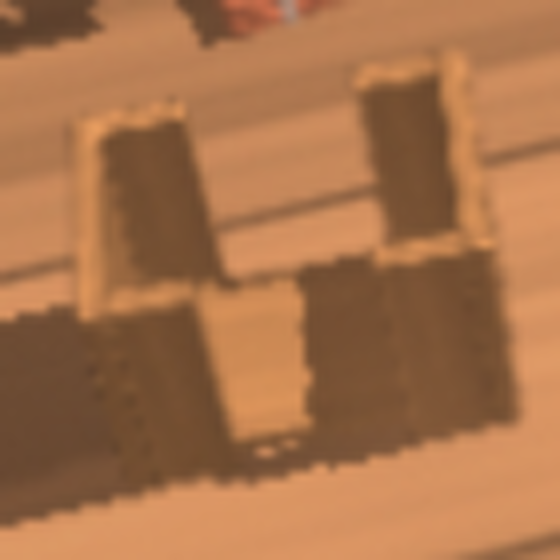

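The box's four rim corners triangulate to z = 0.080-0.082, with sides of 0.079-0.080 and 0.118-0.122. Its centre is at about (0.630, -0.2665) and its yaw is -4.4°. There are three piles, with no fourth in either view. I'll start with the middle pile, sensing the fingertip height by contact first.

```bash
python3 - <<'E'
from h import *
hand.move_gripper(0.074)
print(bot.tcp_to_tips, get_obs()["gripper_width"])
t=cam("top")
for r,k in piles(t)[0][:5]: print(np.round(r[0],1),np.round(r[1],1),round(r[2],1),k.round(0))
q=down(np.radians(-17.7)); x,y=.599,-.0265
bot.reach([x,y,.15],q)
bot.servo_line([x,y,.045],velocity=.15)
bot.dwell(.2);f0=get_obs()["wrist_force"]
s=cam("scene");crop(s,190,170,130,130,4,"g1")
z=.030
bot.servo_line([x,y,z],velocity=.08)
while z>.006:
    z-=.001; bot.servo_line([x,y,z],velocity=.02)
    df=(get_obs()["wrist_force"]-f0)
    if df[2]>2.5: break
print(z,df,get_obs()["position"],get_obs()["time_s"])
s=cam("scene");crop(s,190,170,130,130,4,"g2")
E
```

```text
0.017 0.07383367211852722
[ 447.1 -229.1] [56.8 99.9] 9.8 [312. 193.]
[444.3 223.7] [ 57.9 100.3] 12.1 [187. 192.]
[598.4 -25.6] [98.1 59.2] 73.4 [256. 150.]
[649.3 254.6] [111.1 124.4] 33.9 [176. 134.]
[970.  -16.8] [97.8 57.8] 31.5 [256.  47.]
0.006999999999999979 [-2.56061918  0.25610509 14.05941721] [ 0.59917802 -0.02649933  0.00805988] 26.2083
```

View pics/g2.png

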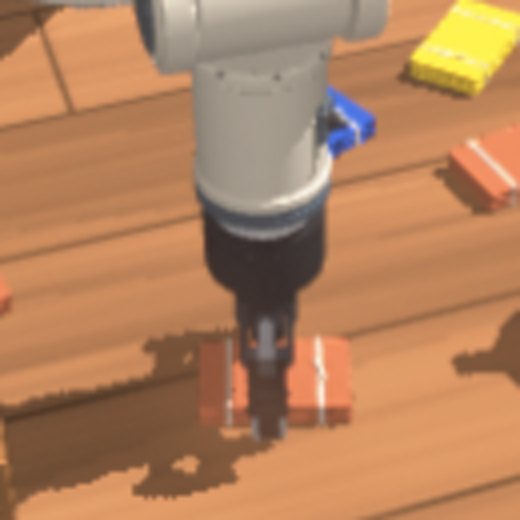

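```bash
python3 - <<'E'
from h import *
x,y=.599,-.0265
bot.servo_line([x,y,.020],velocity=.05)
hand.move_gripper(0.0,45); o=get_obs();print(o["gripper_width"],o["wrist_force"])
bot.servo_line([x,y,.16],velocity=.12)
bot.dwell(.2);o2=get_obs();print(o2["gripper_width"],o2["wrist_force"]-o["wrist_force"])
# above the box
q=down(np.radians(-4.4))
bot.reach([.630,-.2665,.16],q)
bot.servo_line([.630,-.2665,.125],velocity=.1)
s=cam("scene");t=cam("top")
crop(s,120,200,100,110,5,"h_s");crop(t,290,100,80,75,8,"h_t")
E
```

```text
0.05845786244923724 [-2.54971869  0.62358221  5.32424045]
0.05863155266662832 [ 1.36948398 -0.71824007 -7.31555534]
```

View pics/h_s.png

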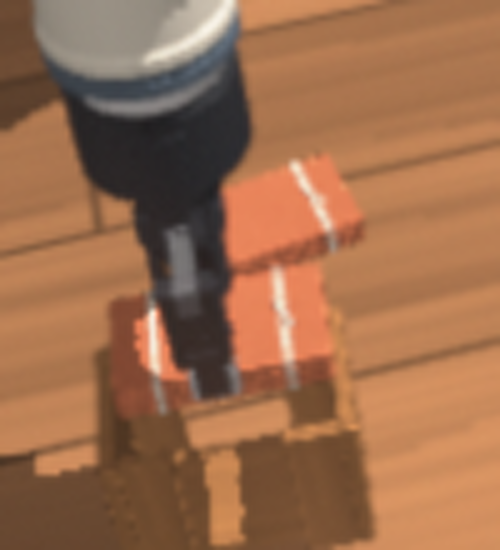

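View pics/h_t.png

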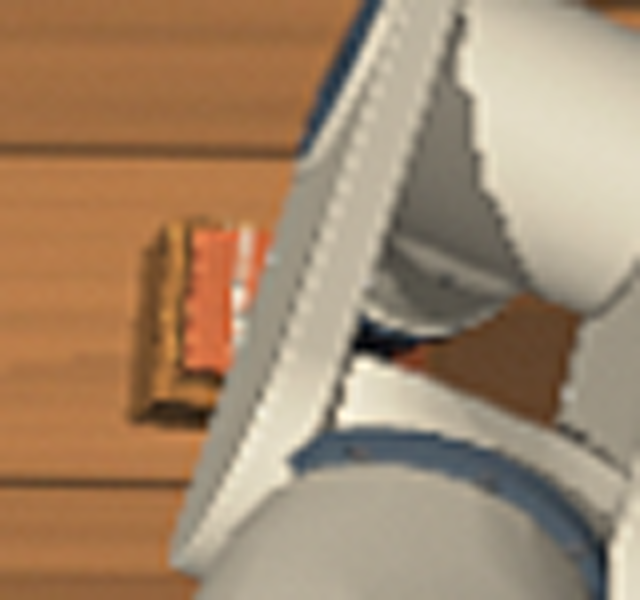

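```bash
python3 - <<'E'
from h import *
s=cam("scene")
C=np.array([.630,-.2665]);a=np.radians(-4.4);ex=np.array([np.cos(a),np.sin(a)]);ey=np.array([-np.sin(a),np.cos(a)])
def cor(hx,hy,z): return [np.r_[C+i*hx*ex+j*hy*ey,z] for i,j in((1,-1),(1,1),(-1,1),(-1,-1))]
m=np.vstack([proj(s,cor(.03,.05,.125-.002)),proj(s,cor(.03,.05,.105))])
b=proj(s,cor(.04,.06,.082))
print(m.round(1).tolist())
crop(s,132,240,70,60,10,"hh",list(m)+list(b))
E
```

```text
[[139.8, 278.6], [183.9, 270.6], [181.2, 252.3], [139.1, 259.8], [141.3, 283.9], [184.9, 275.9], [182.2, 257.6], [140.6, 265.0]]
```

View pics/hh.png

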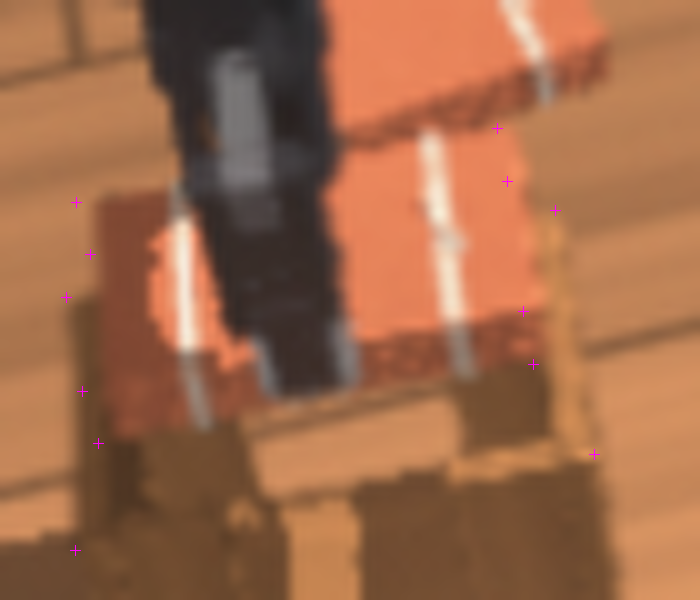

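```bash
python3 - <<'E'
from h import *
s=cam("scene")
f=lambda p:((p[0]/10+132-.5),(p[1]/10+240-.5))
a=np.radians(-4.4);ex=np.array([np.cos(a),np.sin(a)]);ey=np.array([-np.sin(a),np.cos(a)])
C=np.array([.631,-.2653])
for n,p,z in(("Rtop",[(522,130),(547,300)],.123),("Ltop",[(98,205),(105,385)],.123),("Lbot",[(118,438)],.105),("Rbot",[(549,352)],.105)):
    P=onplane(s,[f(q) for q in p],z)[:,:2]-C
    print(n,(P@ex).round(4),(P@ey).round(4))
# row profiles: hue/sat along rows through ends
hsv=cv2.cvtColor(s["frame"],cv2.COLOR_RGB2HSV)
for v in(258,262,266,270): print(v,"L",hsv[v,136:150,0].tolist(),"R",hsv[v,178:194,0].tolist())
f_=s["frame"].astype(int)
for v in(258,262,266,270): print(v,"G/R L",(100*f_[v,136:150,1]//f_[v,136:150,0]).tolist(),"R",(100*f_[v,178:194,1]//f_[v,178:194,0]).tolist())
E
```

```text
Rtop [-0.0289  0.0269] [0.0544 0.0543]
Ltop [-0.0288  0.0284] [-0.0462 -0.0463]
Lbot [0.0284] [-0.0468]
Rbot [0.0262] [0.0525]
258 L [13, 12, 13, 12, 12, 12, 12, 12, 12, 12, 12, 12, 12, 13] R [9, 9, 9, 9, 9, 9, 10, 12, 13, 13, 13, 13, 13, 12, 12, 12]
262 L [13, 13, 12, 12, 12, 11, 9, 8, 8, 8, 8, 8, 8, 13] R [9, 9, 9, 9, 9, 9, 9, 11, 13, 13, 13, 13, 13, 12, 12, 13]
266 L [13, 13, 13, 13, 12, 11, 9, 8, 8, 8, 9, 8, 8, 12] R [9, 9, 9, 9, 9, 9, 8, 10, 13, 13, 13, 12, 12, 13, 13, 13]
270 L [12, 12, 12, 13, 13, 11, 9, 8, 8, 8, 8, 8, 9, 10] R [10, 9, 9, 9, 9, 9, 9, 9, 11, 13, 13, 13, 12, 13, 13, 12]
258 G/R L [68, 68, 68, 68, 67, 67, 67, 68, 67, 67, 67, 67, 68, 85] R [56, 56, 56, 56, 56, 57, 60, 67, 68, 68, 68, 68, 68, 68, 68, 68]
262 G/R L [68, 68, 68, 68, 67, 64, 57, 56, 56, 56, 56, 55, 65, 86] R [58, 56, 56, 56, 56, 56, 57, 62, 66, 66, 67, 68, 68, 68, 68, 68]
266 G/R L [68, 68, 68, 68, 67, 63, 58, 56, 56, 56, 56, 55, 58, 80] R [61, 56, 56, 56, 56, 56, 55, 58, 65, 67, 67, 67, 67, 68, 68, 68]
270 G/R L [67, 68, 68, 67, 67, 62, 57, 55, 56, 55, 55, 55, 58, 72] R [71, 58, 56, 56, 56, 56, 57, 57, 61, 66, 67, 67, 67, 68, 68, 68]
```

The scene camera puts the held pile about 3.5 mm towards +y of the box centre. I'll shift by that much and lower with force guarding.

```bash
cat >> h.py <<'E'
EX=np.array([np.cos(np.radians(-4.4)),np.sin(np.radians(-4.4))]);EY=np.array([-EX[1],EX[0]])
BOX=np.array([.630,-.2665])
def lower(dx,dy,z0,z1,step=.002,lim=3.0):
    """from z0 down to z1 with contact check; returns (z,df,dtau,ok)"""
    p=BOX+dx*EX+dy*EY
    bot.servo_line([p[0],p[1],z0],velocity=.06); bot.dwell(.25)
    o=get_obs();f0=o["wrist_force"];t0=o["ft_torque"];z=z0
    while z>z1+1e-6:
        z=max(z1,z-step); bot.servo_line([p[0],p[1],z],velocity=.03)
        o=get_obs();df=o["wrist_force"]-f0
        if df[2]>lim or np.hypot(df[0],df[1])>6: return z,df.round(2),(o["ft_torque"]-t0).round(3),False
    return z,df.round(2),(o["ft_torque"]-t0).round(3),True
E
python3 - <<'E'
from h import *
print(lower(0,-.0035,.112,.085))
print(get_obs()["time_s"],get_obs()["gripper_width"])
s=cam("scene");crop(s,120,200,100,110,5,"i_s")
E
```

```text
(0.085, array([ 0.51,  0.02, -0.53]), array([ 0.048, -0.016,  0.054]), True)
34.25 0.05845147736268692
```

View pics/i_s.png

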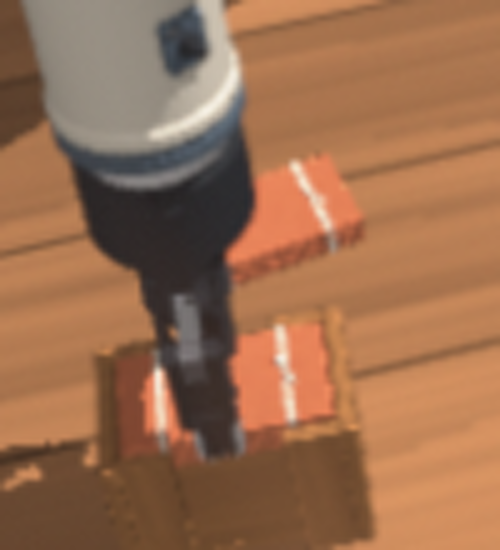

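```bash
python3 - <<'E'
from h import *
print(lower(0,-.0035,.085,.030,step=.005))
hand.move_gripper(0.078); bot.dwell(.2); o=get_obs();print(o["wrist_force"],o["gripper_width"])
p=BOX-.0035*EY
bot.servo_line([p[0],p[1],.11],velocity=.12)
bot.servo_line([p[0],p[1],.25],velocity=.25)
bot.reach([.40,0.0,.36],down(0))
t=cam("top");s=cam("scene")
crop(t,290,100,80,75,8,"j_t");crop(s,110,220,110,110,5,"j_s")
for r,k in piles(t)[0][:5]: print(np.round(r[0],1),np.round(r[1],1),round(r[2],1),k.round(0))
print(get_obs()["time_s"])
E
```

```text
(0.030000000000000002, array([ 0.56,  0.36, -0.66]), array([ 0.042,  0.058, -0.012]), True)
[0.45741124 0.40450818 0.52265705] 0.07797758905095249
[ 447.1 -229.6] [ 56.8 101.1] 9.8 [312. 193.]
[444.6 224.3] [ 58.6 100.1] 10.7 [187. 192.]
[ 628.4 -274.6] [90.7 60.3] 88.0 [325. 142.]
[650.4 262.6] [131.1 106.8] 19.2 [176. 135.]
[1026.1 -890.2] [199.2 121.7] 38.9 [493.  37.]
41.825
```

View pics/j_s.png

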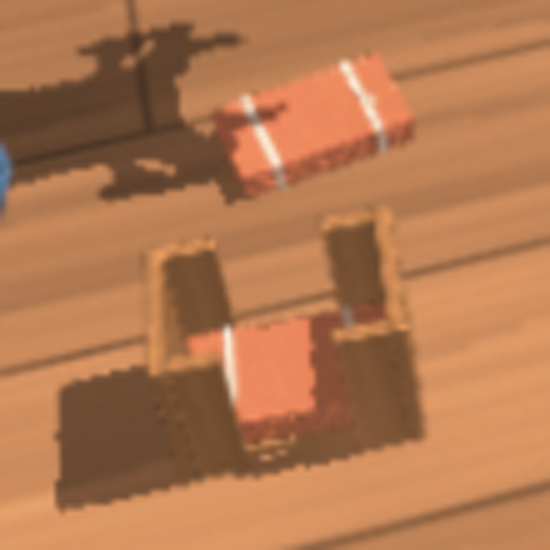

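View pics/j_t.png

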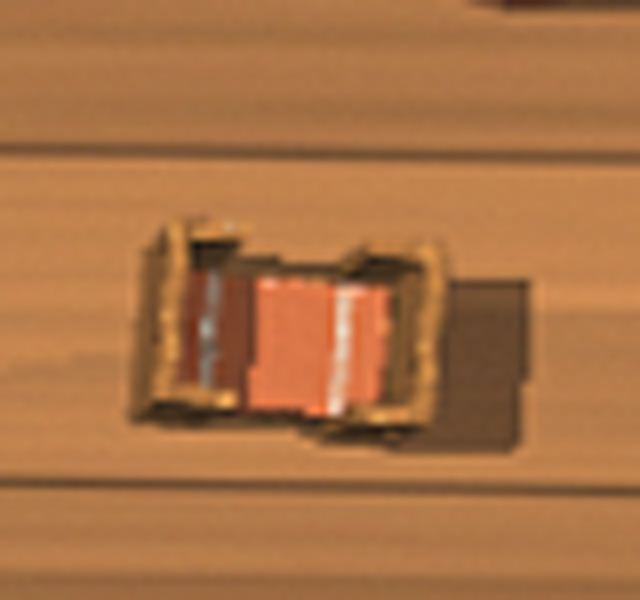

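Pile 1 lies flat at the bottom. In `j_s` it shows through the slot at (290,375). Next is the pile at (0.447, -0.230).

```bash
cat >> h.py <<'E'
def pick(x,y,yaw,dz=.020,op=.076):
    q=down(np.radians(yaw)); hand.move_gripper(op)
    bot.reach([x,y,.15],q)
    bot.servo_line([x,y,.06],velocity=.2); bot.dwell(.2); f0=get_obs()["wrist_force"]
    for z in(.04,.03,.025,dz):
        bot.servo_line([x,y,z],velocity=.06)
        df=get_obs()["wrist_force"]-f0
        if abs(df[2])>4: print("contact",z,df); return False
    hand.move_gripper(0.0,45); print("width",get_obs()["gripper_width"])
    bot.servo_line([x,y,.17],velocity=.12)
    bot.dwell(.2); o=get_obs(); print("lift",o["gripper_width"],(o["wrist_force"]-f0).round(2))
    bot.reach([BOX[0],BOX[1],.17],down(np.radians(-4.4)))
    bot.servo_line([BOX[0],BOX[1],.125],velocity=.1)
    s=cam("scene")
    a=[np.r_[BOX+i*.03*EX+j*.05*EY,z] for z in(.123,.105) for i in(1,-1) for j in(1,-1)]
    crop(s,132,240,70,60,10,"hold%d"%(get_obs()["time_s"]),list(proj(s,a)))
    edges(s)
    return True
def edges(s):
    """ends of held pile (top z=.123) along box y, scene camera, rel. to box centre seen by that camera"""
    f=s["frame"].astype(float); gr=f[...,1]/np.maximum(f[...,0],1)
    C=np.array([.631,-.2653]); thr=.62; ys={}
    for side in(-1,1):
        L=[]
        for k in np.arange(-.02,.0201,.004):
            n=np.arange(.040,.062,.0002)*side
            P=np.c_[C+k*EX+n[:,None]*EY,np.full(len(n),.123)]
            px=proj(s,P).astype(np.float32)
            g=cv2.remap(gr.astype(np.float32),px[:,:1],px[:,1:],cv2.INTER_LINEAR).ravel()
            i=np.argmax(g>thr)
            if i>0: L.append(round(n[i]*1000,1))
        ys[side]=L; print(side,L)
    print("centre offset mm",(np.median(ys[-1])+np.median(ys[1]))/2,"len",np.median(ys[1])-np.median(ys[-1]))
E
python3 - <<'E'
from h import *
print(pick(.4475,-.2305,9.8)); print(get_obs()["time_s"])
E
ls pics
```

```text
width 0.0586852329687882
lift 0.058646202807495974 [-0.06 -0.1  -1.1 ]
-1 [np.float64(-48.2), np.float64(-48.2), np.float64(-48.4), np.float64(-48.2), np.float64(-48.2), np.float64(-48.6), np.float64(-49.0), np.float64(-49.2), np.float64(-49.4), np.float64(-49.2), np.float64(-49.2)]
1 [np.float64(52.2), np.float64(52.0), np.float64(51.8), np.float64(52.0), np.float64(52.0), np.float64(52.4), np.float64(52.6), np.float64(52.4), np.float64(52.2), np.float64(52.0), np.float64(52.0)]
centre offset mm 1.6999999999999993 len 100.6
True
48.675
a1.png
a2.png
b1.png
b2.png
c_mat.png
c_sc.png
c_top.png
g1.png
g2.png
h_s.png
h_t.png
hh.png
hold48.png
i_s.png
j_s.png
j_t.png
m.png
p1.png
s1.png
scene0.png
st_s.png
st_s2.png
st_t.png
st_t2.png
t1.png
top0.png
```

```bash
python3 - <<'E'
from h import *
d=-.0014
r=lower(0,d,.112,.082);print(r)
if r[3]:
    r=lower(0,d,.082,.046,step=.004);print(r)
    if r[3]:
        hand.move_gripper(0.078); bot.dwell(.2)
        p=BOX+d*EY
        bot.servo_line([p[0],p[1],.11],velocity=.12)
        bot.servo_line([p[0],p[1],.25],velocity=.25)
        bot.reach([.40,0.0,.36],down(0))
t=cam("top");s=cam("scene")
crop(t,0,0,512,384,1.5,"k_t");crop(s,110,220,110,110,5,"k_s")
for r,k in piles(t)[0][:5]: print(np.round(r[0],1),np.round(r[1],1),round(r[2],1),k.round(0))
print(get_obs()["time_s"])
E
```

```text
(0.082, array([-0.49, -0.04, -0.4 ]), array([ 0.048,  0.017, -0.018]), True)
(0.046, array([-0.42, -0.98,  1.51]), array([ 0.071,  0.015, -0.027]), True)
[444.5 224. ] [ 58.6 100.5] 11.1 [187. 192.]
[ 630.  -275.6] [94.1 61.2] 86.0 [326. 142.]
[649.3 254.6] [111.1 124.4] 33.9 [176. 135.]
[1058.5 -858.1] [197.7  73.5] 76.2 [483.  28.]
[1026.1  449.6] [ 83.6 183. ] 18.4 [125.  30.]
59.5
```

View pics/k_s.png

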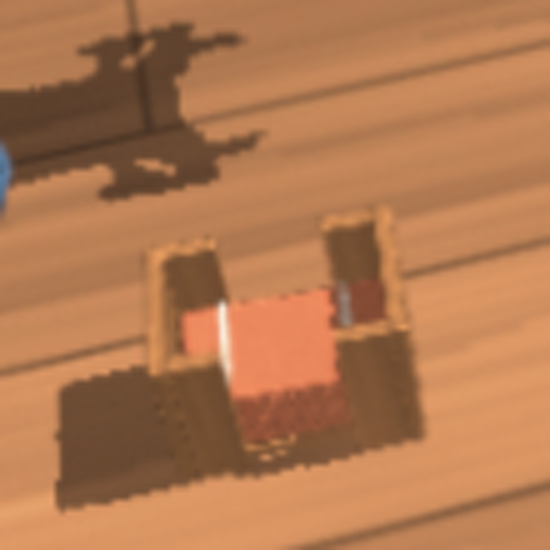

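View pics/k_t.png

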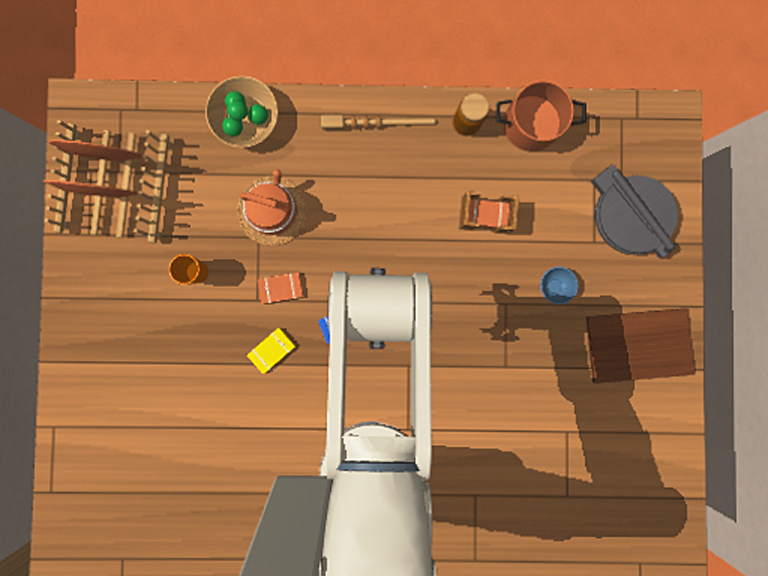

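```bash
sed -i 's/bot.servo_line(\[x,y,.17\],velocity=.12)/bot.servo_line([x,y,.25],velocity=.15)/' h.py && python3 - <<'E'
from h import *
print(pick(.4445,.2243,11)); print(get_obs()["time_s"])
E
```

```text
width 0.05856686054662539
lift 0.05864270460884342 [-0.03  1.2  -1.9 ]
-1 [np.float64(-47.2), np.float64(-47.0), np.float64(-47.2), np.float64(-47.4), np.float64(-47.4), np.float64(-48.2), np.float64(-48.8), np.float64(-48.8), np.float64(-48.6), np.float64(-48.4), np.float64(-48.6)]
1 [np.float64(52.6), np.float64(52.8), np.float64(52.8), np.float64(53.2), np.float64(53.2), np.float64(53.2), np.float64(53.2), np.float64(52.8), np.float64(52.8), np.float64(52.8), np.float64(53.0)]
centre offset mm 2.299999999999997 len 101.0
True
67.7667
```

```bash
python3 - <<'E'
from h import *
d=-.0020
r=lower(0,d,.112,.100);print(r)
if r[3]:
    r=lower(0,d,.100,.064,step=.004);print(r)
    if r[3]:
        hand.move_gripper(0.078); bot.dwell(.2)
        p=BOX+d*EY
        bot.servo_line([p[0],p[1],.13],velocity=.12)
        bot.servo_line([p[0],p[1],.30],velocity=.25)
        bot.reach([.40,0.0,.40],down(0))
t=cam("top");s=cam("scene")
crop(t,0,0,512,384,1.5,"l_t");crop(s,0,0,512,384,1.5,"l_f");crop(s,110,220,110,110,5,"l_s")
print(get_obs()["time_s"])
E
```

```text
(0.1, array([ 0.02, -0.91,  0.06]), array([-0.03 , -0.02 , -0.028]), True)
(0.064, array([0.44, 0.09, 0.36]), array([ 0.022, -0.006,  0.005]), True)
76.475
```

View pics/l_s.png

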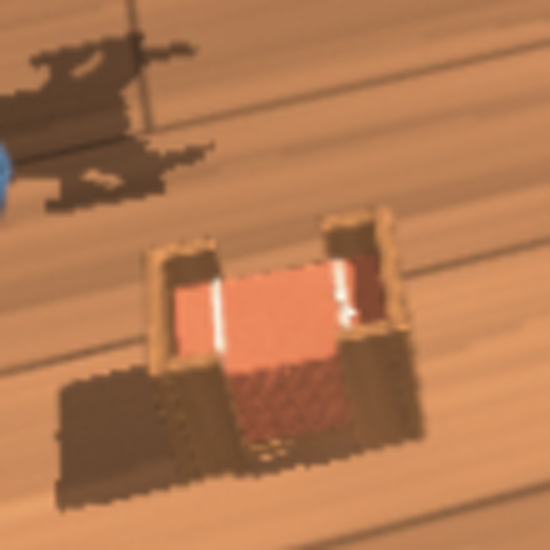

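View pics/l_t.png

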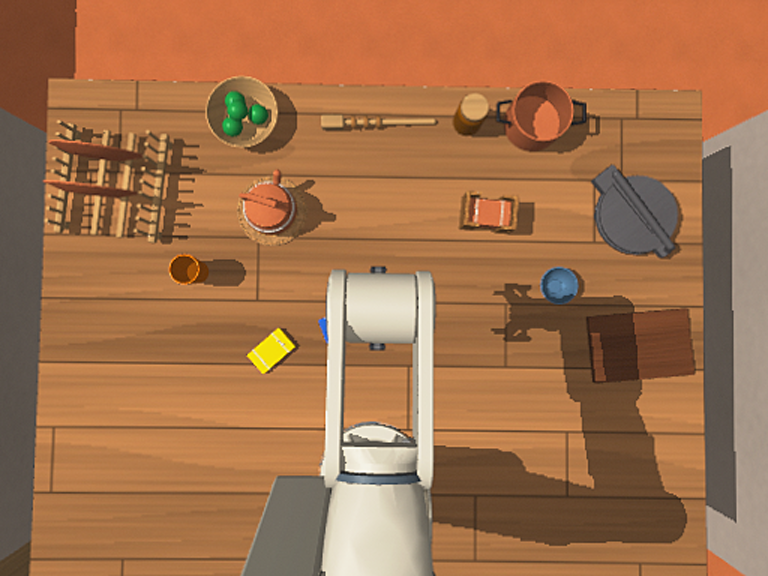

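View pics/l_f.png

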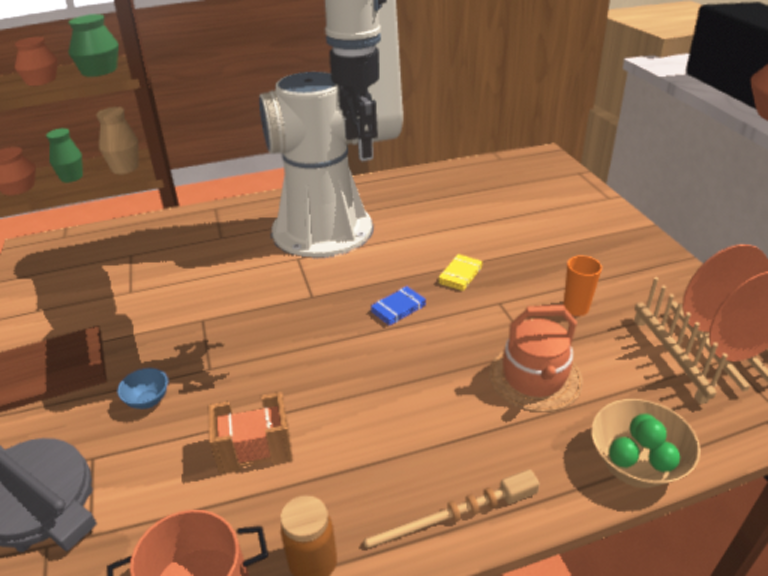

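All three piles are stacked flat and none are left on the table; the pot, tumbler and bowl haven't moved. Next I'll return the pot to the box.

```bash
python3 - <<'E'
from h import *
q=down(np.radians(-16.3));x,y=.632,.249
bot.reach([x,y,.30],q); hand.move_gripper(.07)
bot.servo_line([x,y,.20],velocity=.15);bot.dwell(.2)
f0=get_obs()["wrist_force"]
bot.servo_line([x,y,.156],velocity=.08)
print("f",get_obs()["wrist_force"]-f0)
hand.move_gripper(0.0,60); print("w",get_obs()["gripper_width"])
bot.servo_line([x,y,.20],velocity=.06); bot.dwell(.2)
o=get_obs();print(o["gripper_width"],o["wrist_force"]-f0)
bot.servo_line([x,y,.31],velocity=.12)
s=cam("scene");crop(s,290,90,130,180,3,"n1")
bot.servo_line([.630,-.2665,.31],velocity=.2)
bot.servo_line([.630,-.2665,.262],velocity=.1);bot.dwell(.3)
s=cam("scene");crop(s,100,150,130,180,3,"n2")
print(get_obs()["time_s"])
E
```

```text
f [0.1712183  0.75600245 0.05006957]
w 0.013011375065939688
0.01275178073826502 [ 0.48237329 -0.51783893 -5.65156423]
86.2333
```

View pics/n2.png

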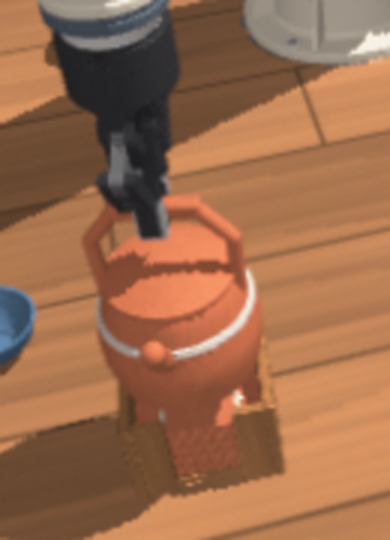

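```bash
python3 - <<'E'
from h import *
s=cam("scene")
c=np.array([.630,-.2665,.264]);a=np.radians(-16.3);ey=np.array([-np.sin(a),np.cos(a),0])
crop(s,120,205,70,100,7,"n3",proj(s,[c-.033*ey,c,c+.033*ey,c-[0,0,.154],c-[0,0,.05]]))
E
```

```text
(no output)
```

View pics/n3.png

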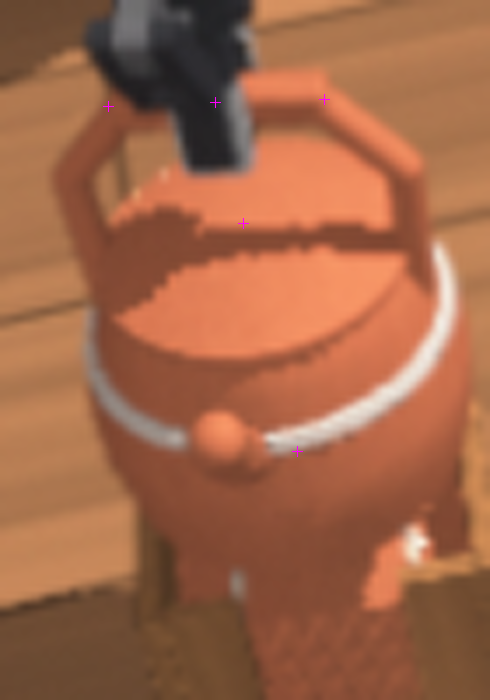

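```bash
python3 - <<'E'
from h import *
from scipy.optimize import least_squares
s=cam("scene")
hsv=cv2.cvtColor(s["frame"],cv2.COLOR_RGB2HSV)
w=((hsv[...,1]<75)&(hsv[...,2]>130)); m=np.zeros_like(w); m[235:272,128:190]=1; w&=m
n,lab,st,_=cv2.connectedComponentsWithStats(w.astype(np.uint8),connectivity=8)
p=np.argwhere(w)[:,::-1]; p=p[(p[:,0]<146)|(p[:,0]>157)]
print(len(p),p.min(0),p.max(0))
for z in(.172,.18,.188):
    P=onplane(s,p,z)[:,:2]
    for rad in(.0575,.06):
        g=least_squares(lambda c:np.hypot(*(P-c).T)-rad,[.63,-.266]);print(z,rad,g.x.round(4),np.sqrt(np.mean(g.fun**2)).round(4))
E
```

```text
163 [132 240] [184 269]
0.172 0.0575 [ 0.6275 -0.2652] 0.0021
0.172 0.06 [ 0.6244 -0.2653] 0.0023
0.18 0.0575 [ 0.6352 -0.265 ] 0.0021
0.18 0.06 [ 0.6321 -0.2652] 0.0024
0.188 0.0575 [ 0.6428 -0.2649] 0.0021
0.188 0.06 [ 0.6397 -0.265 ] 0.0025
```

In the scene camera the pot's ring centre (y = -0.265) agrees with the box centre (-0.2653), so I can lower it.

```bash
python3 - <<'E'
from h import *
x,y=.630,-.2665
f0=get_obs()["wrist_force"];z=.240
bot.servo_line([x,y,z],velocity=.05)
while z>.229:
    df=(get_obs()["wrist_force"]-f0)
    if df[2]>2.5: break
    z-=.001; bot.servo_line([x,y,z],velocity=.02)
print(z,df)
hand.move_gripper(0.05); bot.dwell(.3)
bot.servo_line([x,y,.30],velocity=.1)
bot.servo_line([x,y,.38],velocity=.2)
bot.reach([.40,0.0,.40],down(0)); bot.dwell(.5)
t=cam("top");s=cam("scene")
crop(t,0,0,512,384,1.5,"z_t");crop(s,0,0,512,384,1.5,"z_f");crop(s,120,205,80,110,5,"z_s");crop(t,290,100,80,75,8,"z_c")
hsv=cv2.cvtColor(t["frame"],cv2.COLOR_RGB2HSV)
w=((hsv[...,1]<60)&(hsv[...,2]>130)); w[:115]=0;w[165:]=0;w[:,:310]=0;w[:,352:]=0
P=onplane(t,np.argwhere(w)[:,::-1],.152)[:,:2]; A=np.c_[2*P,np.ones(len(P))]; q=np.linalg.lstsq(A,(P**2).sum(1),rcond=None)[0]; print("ring top",q[:2])
print(get_obs()["time_s"])
E
```

```text
0.23299999999999998 [-1.28710494  0.63739787 11.89872679]
ring top [ 0.62793204 -0.26612875]
92.7083
```

View pics/z_s.png

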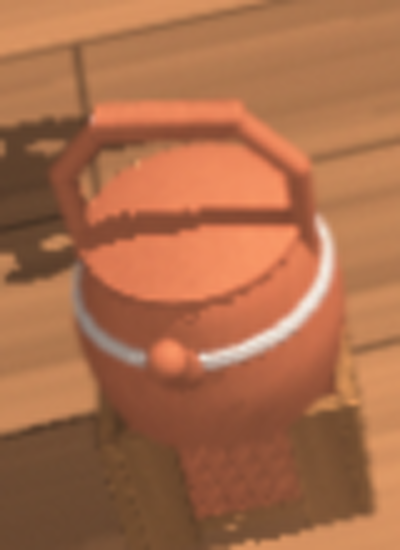

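View pics/z_t.png

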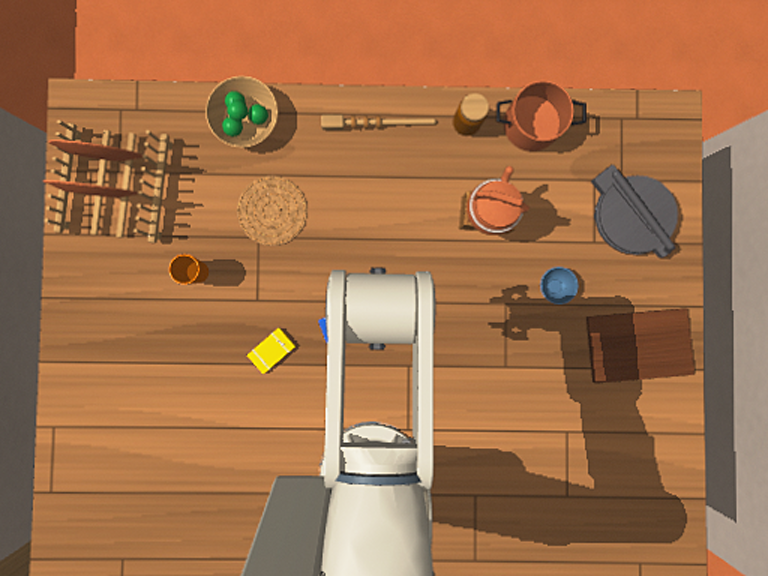

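View pics/z_f.png

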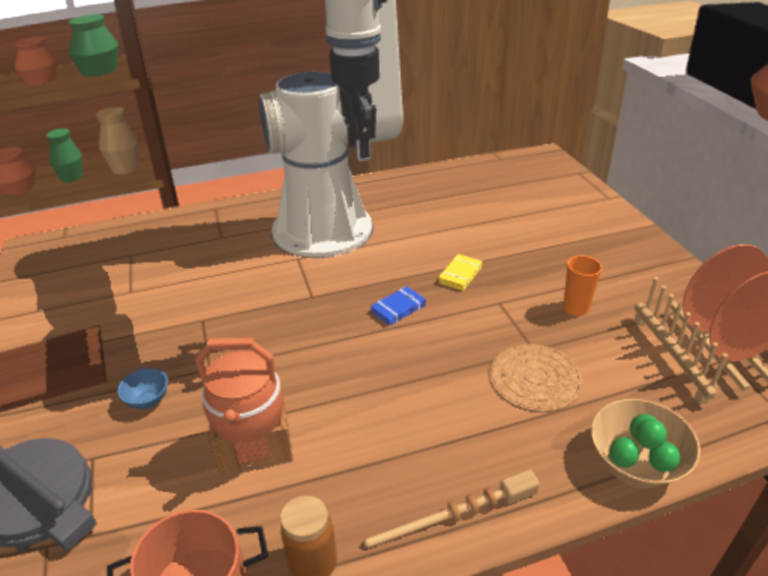

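The pot stands upright on the box. Its ring centre is (0.628, -0.266), against (0.629, -0.268) for the box in the same camera. The piles are inside it, and the tumbler and bowl have not moved. I'm handing in.

```bash
python3 - <<'E'
from h import *
hand_in(); print(get_obs()["time_s"])
E
```

```text
the job is handed in; nothing more can be done
the job is handed in; nothing more can be done
```

The job is done and handed in at about 93 s of the 210 s allowed. I lifted the pot by its handle onto the mat and stacked all three tied piles flat in the box. Then I stood the pot back on the box.

**Piles:** only three terracotta piles were on the table, and no fourth showed in either view. None was seen to be knocked aside. The last picture of the open box showed the three lying flat, one on top of the other, and none of the three touched the rim on the way in.

**Pot:** it stands upright on the rim, about 2 mm from the box centre in the top camera. It met the rim at the expected height, and the peak contact force was about 12 N.

**Other things:** the tumbler and the salt bowl look unmoved in both final views. The blue and yellow blocks were not touched.

**Disagreements:** the two cameras placed the box about 2-3 mm apart, so I worked from the mean. The held piles looked 2-4 mm off centre along the box's length in the scene camera, and I corrected for that before each insertion. While sensing the fingertip height at the first pile, the fingertips pressed the table with about 14 N.

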